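# Roll the stray wrapping-paper roll back beside its row

## Robot

A 6-joint arm with a two-finger parallel gripper is mounted at the origin on the work surface. World frame = base frame: x ahead of the robot, y to its left, z up, the work surface at z = 0. Lengths are in m, angles in rad, forces in N, time in s.
With the tool pointing down it reaches from about 0.25 to 0.775 m from the base axis. Payload 4 kg.
Tool frame: the origin (TCP) lies between the finger pads; the fingertips stand 14 mm ahead of it and the grasp point (between the pads) lies 5 mm behind it (robot.nose_length is the distance from the TCP to the fingertips, in m); z points along the fingers, y is the direction in which the jaws open and shut (so a half turn about z gives the same grasp; the last joint's range is limited). The gripper opens to 94 mm and grips with 3 to 60 N. Pads are 16 mm wide; open, the fingers measure 119 mm over their backs; the gripper's body (75 mm by 177 mm) begins 78 mm behind the grasp point.
Start: joints at [-1.275, 0.087, 1.371, -0, 1.684, -0.103], TCP at [0.214, -0.507, 0.22] pointing down, gripper open.
Joint ranges: [-3.1, 3.1], [-0.76, 2.03], [0.27, 2.55], [-1.08, 4.22], [0.17, 2.65], [-2.57, 2.57]. Speed limits (rad/s): [2.79, 2.79, 3.14, 3.14, 3.14, 3.14].

## Interface

Orientations are given as [roll, pitch, yaw] about the fixed x, y, z axes, in that order (R = Rz(yaw) Ry(pitch) Rx(roll)).
In Python, from bench import robot, eyes, finder gives the robot as it stands.
- The arm moves only by the tool play_rows, never from a script. Its argument "rows" is a list of rows, each an object with "linear": the shift along the tool's x, y, z in cm, a list of three; "spin": the turn about the tool's z in degrees. A call has 1 to 12 rows; each row shifts and turns the commanded pose from where the row before left it, along the tool's axes as they then stand; what a row does not reach is not made up. A row lasts 1/12 s, in which the tool goes at most 41.7 mm and 7.16 degrees, less where a joint would pass 70% of its speed; a pose out of reach is approached as far as the arm can. A call with a gripper value outside its range is refused whole. "claw" is the finger opening in cm, from 0 to 9.4, set as the call begins (left out, the last holds). The fingers move at their own pace and stop on an object; the grip force is fixed at half the most. Time passes only in rows, so rows that do not move let the fingers close. It gives the time, the measured TCP pose, the force and the opening at its end, in the units of the state.
- robot.get_obs(): the state, without advancing time (a new reading comes with each control period).
- eyes.snapshot(name): name is "scene" or "top" or "wrist"; returns a dict with "frame" (384x512x3 uint8, red, green, blue), "fx", "fy", "cx", "cy" (pixels), "rvec" (rotation vector, rad) and "tvec" (3), from world to camera coordinates, as OpenCV has them; the wrist camera has in their place "mount" (4x4, takes a point from camera to tool coordinates, whose origin is the TCP and whose axes are the flange's). Camera axes: x right, y down, z forward; pixel columns grow to the right and rows downward; lengths in m; the calibration is good to about 2 mm. A picture is of the moment at which its call begins: read the wrist's pose just before it. There is no depth.
- robot.close_job(): hands the job in, once; it reports no verdict.
Trained networks look in a picture, given as the dict that the camera call returned (one of the last four; its "shot" number tells which), for a name from the list of things; names that differ only in an ending like _2 or _b are one class to them, and where a whole thing is asked for, a point or a joint stands for the part that bears it (a point fixed in the world has none). Each returns a list of dicts, best first, with "conf" (0 to 1); they miss things now and then, are a little off and sometimes report something else, mostly with a low value. They report only what shows in the picture. A call takes as long as a camera call.
- finder.silhouettes(picture, name): "pixels" (384x512 bool, what is visible of it) and "box" ([centre column, centre row, width, height] in pixels, round what is visible of it).
The state is a dict: "time": time; "joint_positions": joint angles; "qvel": joint speeds; "joint_torque": joint torques, N m; "tool_pos": TCP position; "ee_rot": TCP orientation; "wrist_force": force on the tool from outside, world axes, zero at the start; "wrist_torque": the same for the moment, N m; "width": finger opening in m.
Only numpy, scipy, OpenCV 4.12 (cv2) and the standard library are available. Lean on these libraries where they do the work, as an engineer would, in place of code of your own. Each camera call takes 0.05 s, during which the arm holds its last target. There are 200 camera calls.

## Task

One roll of wrapping paper has strayed from the other two on the flower stall's rubber mat. Roll it back to them by pushing along the top of it with your fingertips (do not shove it from behind at its side, and do not lift it), so that it comes to rest alongside the nearest roll, parallel to it, ends about level, with no more than a finger's breadth (20 mm) between the two. Touching is fine, but do not push the row along, and leave everything else where it is.

Things in the scene. Friction and masses are not known exactly. Their poses are not given: they have to be found in the camera images.
- stray_roll: Stray kraft-paper roll, a cylinder 80 mm in diameter, 240 mm long, about 0.6 kg, lying on the mat 120 to 220 mm apart from the others and within 3 degrees of parallel. Origin at the middle of its axis, 43 mm above the table (top at 83 mm). Its x is the roll axis; y and z turn as it rolls. A fingertip on its top grips the paper and moves twice as far as its centre; left at 5 cm/s it coasts under 10 mm.
- near_roll: The nearer of the two rolls in the row, the one to come alongside. Same kind and size: 80 mm in diameter, 240 mm long, origin at the middle of its axis, x along the axis. Loose: it rolls if bumped.
- end_roll: The other roll of the row, on the far side of near_roll, same kind and size, origin at the middle of its axis, x along the axis. Loose.
- mat: Flat black rubber bench mat fixed to the table, 300 mm along its x by 560 mm along its y, 3 mm thick; origin at the centre of its underside. All three rolls lie on it with their axes about along its x; the row is towards its +y end, the stray towards its -y end.
- basket: Bystander: round pink plastic basket of rubber bands, 154 mm across the rim, 74 mm tall, on the table beyond the rolls' far ends; origin at the centre of its underside.
- bottle: Bystander: clear water bottle with a blue cap and label, 64 mm in diameter, 215 mm tall, standing beyond the row's end of the mat; origin at the centre of its underside.
- ribbon_spool: Bystander: spool of ribbon lying flat, 90 mm across, 32 mm tall, beyond the rolls' far ends; origin at the centre of its underside.
- snips: Bystander: florist's snips with black handles lying on the table past the stray roll's end of the mat, about 170 mm long along their x, 12 mm thick; origin at the pivot, at table height.

How it is judged:
By the outcome, as a careful person would: the job done as asked, in the order asked, and still so for the second after the job is handed in, with the robot touching nothing.
It also fails if it takes over 72 s, if anything falls off the work surface, if the arm or the gripper's body presses on something with over 40 N, if the wrist force passes 120 N, or if a joint passes its speed limit or range.

## Working session

There is one attempt and no reset: what is moved stays moved. The work goes in short steps, Python scripts to look and compute and a tool call to move; the robot and the scene stay as the last step left them, time stands still between calls to the robot, and variables do not carry over. Pictures are saved under pics/ and viewed, about 8 in all and at most 12, crops included, and the job is handed in when it is done.

Besides the shell and the picture viewer there is one more tool, called as name([rows], argument=value, ...), one row to a line, values as JSON. play_rows: Moves the arm, as the interface text tells. Its arguments: {"type":"object","properties":{"rows":{"type":"array"},"claw":{"type":"number"}},"required":["rows"]}

```bash
mkdir -p pics
cat > h.py <<'E'
import numpy as np, cv2
from bench import robot, eyes, finder
def plane(s,uv,z):
    R,_=cv2.Rodrigues(np.array(s['rvec'],float)); t=np.array(s['tvec'],float).ravel()
    uv=np.atleast_2d(uv).astype(float)
    d=np.c_[(uv[:,0]-s['cx'])/s['fx'],(uv[:,1]-s['cy'])/s['fy'],np.ones(len(uv))]@R
    c=-R.T@t
    return c+d*((z-c[2])/d[:,2])[:,None]
E
python3 - <<'E'
from h import *
o=robot.get_obs(); print({k:np.round(v,3) for k,v in o.items()})
ims=[]
for n in ('top','scene'):
    s=eyes.snapshot(n); f=s['frame'].copy()
    print(n,s['fx'],'cam',np.round(plane(s,[[s['cx'],s['cy']]],0),3), np.round(-cv2.Rodrigues(np.array(s['rvec']))[0].T@np.ravel(s['tvec']),3))
    for nm in ('stray_roll','near_roll','end_roll','mat','basket','bottle','ribbon_spool','snips'):
        for r in finder.silhouettes(s,nm)[:4]:
            m=r['pixels'].astype(np.uint8)
            c=cv2.findContours(m,0,2)[0]; c=max(c,key=cv2.contourArea)
            q=cv2.boxPoints(cv2.minAreaRect(c)); z=0.043 if 'roll' in nm else 0.0
            print(nm,round(r['conf'],2),np.round(r['box']),m.sum(),np.round(plane(s,q,z)[:,:2],3).tolist())
    cv2.imwrite(f'pics/{n}.png',f[:,:,::-1])
E
```

```text
{'time': np.float64(0.0), 'joint_positions': array([-1.275,  0.088,  1.372, -0.   ,  1.684, -0.103]), 'qvel': array([-0.001, -0.   ,  0.001, -0.001,  0.   , -0.002]), 'joint_torque': array([-0.0000e+00, -3.4018e+01, -3.0243e+01,  7.2000e-02,  3.3000e-02,
       -0.0000e+00]), 'tool_pos': array([ 0.213, -0.506,  0.218]), 'ee_rot': array([-3.139, -0.   ,  0.399]), 'wrist_force': array([ 0.218, -0.04 , -0.431]), 'wrist_torque': array([ 0.047, -0.016,  0.006]), 'width': np.float64(0.094)}
top 483.33461728100986 cam [[ 0.602 -0.019  0.   ]] [0.287 0.005 1.617]
stray_roll 0.73 [286. 216.  40.  77.] 1838 [[0.391, -0.016], [0.639, -0.077], [0.619, -0.158], [0.372, -0.095]]
near_roll 0.84 [228. 200.  42.  77.] 1813 [[0.446, 0.183], [0.685, 0.116], [0.66, 0.035], [0.422, 0.105]]
end_roll 0.86 [200. 191.  48.  71.] 1754 [[0.476, 0.266], [0.716, 0.198], [0.691, 0.12], [0.452, 0.19]]
mat 0.69 [258. 214. 186. 133.] 9297 [[0.445, 0.314], [0.746, 0.237], [0.579, -0.32], [0.288, -0.225]]
basket 0.69 [290. 147.  45.  48.] 1628 [[0.75, -0.0], [0.865, -0.112], [0.748, -0.221], [0.636, -0.11]]
bottle 0.5
[... 857 characters left out ...]
682, 0.115], [0.427, 0.185], [0.472, 0.273], [0.708, 0.206]]
mat 0.64 [290. 231. 151. 176.] 8699 [[0.575, -0.318], [0.221, -0.219], [0.499, 0.304], [0.737, 0.225]]
basket 0.81 [187. 201.  58.  54.] 2382 [[0.818, -0.199], [0.67, -0.311], [0.616, -0.113], [0.756, -0.028]]
bottle 0.81 [323. 317.  41.  66.] 1846 [[0.622, 0.332], [0.501, 0.213], [0.443, 0.268], [0.569, 0.378]]
ribbon_spool 0.76 [205. 250.  38.  35.] 1188 [[0.778, -0.03], [0.68, -0.024], [0.695, 0.091], [0.785, 0.083]]
ribbon_spool 0.32 [286. 240. 103.  37.] 3074 [[0.639, 0.001], [0.371, 0.077], [0.418, 0.168], [0.667, 0.095]]
snips 0.63 [285. 127.  50.  11.] 273 [[0.381, -0.405], [0.227, -0.341], [0.255, -0.292], [0.404, -0.355]]
```

View pics/top.png

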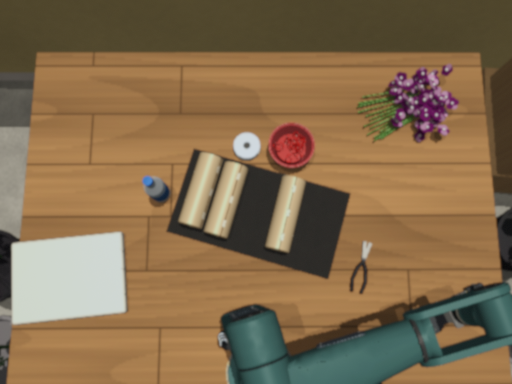

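View pics/scene.png

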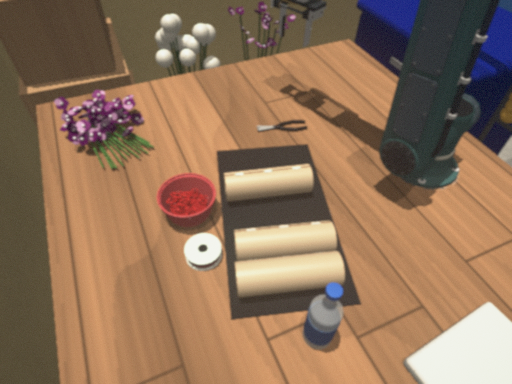

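The top view shows three rolls on the mat, at about (203,190), (228,200) and (286,214). The basket, ribbon spool, bottle and snips are all clear of the rolling path. The centre gap is about 202 mm, and the stray's ends are already within about 7 mm of level. Next I'll turn the tool so its x lies along the rolling direction.

play_rows([
  {"linear": [0, 0, 0], "spin": -6.4},
  {"linear": [0, 0, 0], "spin": -6.4},
  {"linear": [0, 0, 0], "spin": -6.4},
  {"linear": [0, 0, 0], "spin": -6.4},
  {"linear": [0, 0, 0], "spin": -6.4},
  {"linear": [0, 0, 0], "spin": -6.4},
  {"linear": [0, 0, 0], "spin": -6.4},
  {"linear": [0, 0, 0], "spin": -6.4},
  {"linear": [2, 0.8, 0], "spin": 0},
  {"linear": [2.5, 0.8, 0], "spin": 0},
  {"linear": [2.5, 0.8, 0], "spin": 0},
  {"linear": [2.5, 0.8, 0], "spin": 0},
], claw=6)

```text
time: 1.9
tool_pos: [0.2708, -0.4235, 0.2194]
ee_rot: [3.141, -0.0, 1.292]
wrist_force: [-0.1, -0.1, 1.1]
width: 0.0598
```

play_rows([
  {"linear": [3, 1.2, 0], "spin": 0},
  {"linear": [3, 1.2, 0], "spin": 0},
  {"linear": [3, 1.2, 0], "spin": 0},
  {"linear": [3, 1.2, 0], "spin": 0},
  {"linear": [3, 1.2, 0], "spin": 0},
  {"linear": [3, 1.2, 0], "spin": 0},
  {"linear": [3, 1.2, 0], "spin": 0},
  {"linear": [3, 1.2, 0], "spin": 0},
  {"linear": [3, 1.2, 0], "spin": 0},
  {"linear": [3, 1.2, 0], "spin": 0},
  {"linear": [2, 1, 0], "spin": 0},
  {"linear": [0, 0, 0], "spin": 0},
])

```text
time: 2.9
tool_pos: [0.4854, -0.1492, 0.2193]
ee_rot: [3.141, -0.002, 1.298]
wrist_force: [-0.8, -0.4, 0.6]
width: 0.0598
```

```bash
cat >> h.py <<'E'
def wplane(s,o,uv,z):
    from scipy.spatial.transform import Rotation as Ro
    T=np.eye(4); T[:3,:3]=Ro.from_euler('xyz',o['ee_rot']).as_matrix(); T[:3,3]=o['tool_pos']
    M=T@np.array(s['mount']); uv=np.atleast_2d(uv).astype(float)
    d=np.c_[(uv[:,0]-s['cx'])/s['fx'],(uv[:,1]-s['cy'])/s['fy'],np.ones(len(uv))]@M[:3,:3].T
    return M[:3,3]+d*((z-M[2,3])/d[:,2])[:,None], M[:3,3]
def rep(P):
    # n (rolling), a (axis) coordinates
    n=np.array([.2706,.9627]); a=np.array([.9627,-.2706]); return np.round(np.c_[P[:,:2]@n,P[:,:2]@a],4)
E
python3 - <<'E'
from h import *
o=robot.get_obs(); s=eyes.snapshot('wrist'); cv2.imwrite('pics/w1.png',s['frame'][:,:,::-1])
print('tcp n,a',rep(o['tool_pos'][None]),'cam',wplane(s,o,[[0,0]],0)[1])
for nm in ('stray_roll','near_roll','end_roll'):
  for r in finder.silhouettes(s,nm)[:2]:
    c=max(cv2.findContours(r['pixels'].astype(np.uint8),0,2)[0],key=cv2.contourArea)
    q=cv2.boxPoints(cv2.minAreaRect(c)); print(nm,round(r['conf'],2),np.round(r['box']),rep(wplane(s,o,q,.05)[0]).tolist())
t=eyes.snapshot('top')
for nm in ('stray_roll','near_roll'):
  for r in finder.silhouettes(t,nm)[:1]:
    c=max(cv2.findContours(r['pixels'].astype(np.uint8),0,2)[0],key=cv2.contourArea)
    q=cv2.boxPoints(cv2.minAreaRect(c)); print(nm,round(r['conf'],2),rep(plane(t,q,.05)).tolist(),rep(plane(t,q,.05)).mean(0))
E
```

```text
tcp n,a [[-0.0123  0.5076]] cam [ 0.50561492 -0.08174861  0.38489279]
stray_roll 0.89 [256. 124. 237.  78.] [[0.0926, 0.377], [0.0981, 0.6345], [0.0184, 0.6442], [0.0123, 0.3706]]
stray_roll 0.71 [[0.0969, 0.3838], [0.0944, 0.634], [0.0288, 0.6332], [0.0332, 0.3833]] [0.063325 0.508575]
near_roll 0.79 [[0.2977, 0.3777], [0.2943, 0.6295], [0.2099, 0.626], [0.2158, 0.3749]] [0.254425 0.502025]
```

View pics/w1.png

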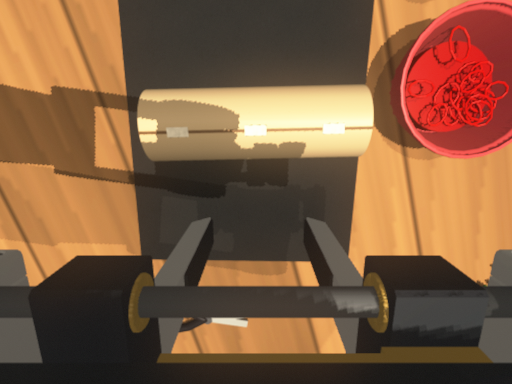

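The wrist view shows the stray at rows 86–160, columns 138–372, with its centre about 66 mm ahead of the TCP along tool x and midway between the fingers. I'll move to about 12 mm behind its crest and come down.

play_rows([
  {"linear": [1.8, 0, 2], "spin": 0},
  {"linear": [1.8, 0, 3], "spin": 0},
  {"linear": [1.8, 0, 2.5], "spin": 0},
  {"linear": [0, 0, 2], "spin": 0},
  {"linear": [0, 0, 1.2], "spin": 0},
  {"linear": [0, 0, 0.5], "spin": 0},
  {"linear": [0, 0, 0.5], "spin": 0},
  {"linear": [0, 0, 0], "spin": 0},
  {"linear": [0, 0, 0], "spin": 0},
])

```text
time: 4.0
tool_pos: [0.4989, -0.1013, 0.1037]
ee_rot: [3.139, 0.0, 1.291]
wrist_force: [-0.2, -0.3, 0.4]
width: 0.0599
```

play_rows([
  {"linear": [0, 0, 0.2], "spin": 0},
  {"linear": [0, 0, 0.1], "spin": 0},
  {"linear": [0, 0, 0], "spin": 0},
])

```text
time: 4.25
tool_pos: [0.4985, -0.1007, 0.1]
ee_rot: [3.141, 0.0, 1.292]
wrist_force: [-0.2, -0.8, 0.2]
width: 0.0602
```

play_rows([
  {"linear": [0.3, 0, 0.2], "spin": 0},
  {"linear": [0, 0, 0.15], "spin": 0},
  {"linear": [0, 0, 0], "spin": 0},
])

```text
time: 4.5
tool_pos: [0.4994, -0.0975, 0.0967]
ee_rot: [3.14, 0.0, 1.293]
wrist_force: [-0.8, -1.2, 3.8]
width: 0.0601
```

play_rows([
  {"linear": [0.3, 0, 0.1], "spin": 0},
  {"linear": [0.5, 0, 0], "spin": 0},
  {"linear": [0.6, 0, 0], "spin": 0},
])

```text
time: 4.75
tool_pos: [0.503, -0.0841, 0.097]
ee_rot: [3.141, 0.0, 1.292]
wrist_force: [-5.0, 1.3, 10.7]
width: 0.06
```

play_rows([
  {"linear": [0.7, 0, 0], "spin": 0},
  {"linear": [0.8, 0, 0], "spin": 0},
  {"linear": [0.8, 0, 0.02], "spin": 0},
  {"linear": [0.8, 0, 0.03], "spin": 0},
  {"linear": [0.8, 0, -1.0], "spin": 0},
  {"linear": [0, 0, -2], "spin": 0},
  {"linear": [-2, 0, -3], "spin": 0},
  {"linear": [-3, 0, -3], "spin": 0},
  {"linear": [-3, 0, -2], "spin": 0},
  {"linear": [0, 0, 0], "spin": 0},
  {"linear": [0, 0, 0], "spin": 0},
  {"linear": [0, 0, 0], "spin": 0},
])

```text
time: 5.75
tool_pos: [0.4915, -0.1224, 0.2029]
ee_rot: [-3.14, -0.001, 1.292]
wrist_force: [0.6, 1.1, 0.3]
width: 0.06
```

```bash
cat > m.py <<'E'
from h import *
import sys
o=robot.get_obs(); s=eyes.snapshot('wrist'); cv2.imwrite(f'pics/{sys.argv[1]}.png',s['frame'][:,:,::-1])
print('t',o['time'],'tcp n,a',rep(o['tool_pos'][None]),o['tool_pos'],o['ee_rot'])
for src,pic in (('w',s),('t',eyes.snapshot('top'))):
 for nm in ('stray_roll','near_roll','end_roll'):
  for r in finder.silhouettes(pic,nm)[:1]:
    c=max(cv2.findContours(r['pixels'].astype(np.uint8),0,2)[0],key=cv2.contourArea)
    q=cv2.boxPoints(cv2.minAreaRect(c)); P=rep(wplane(pic,o,q,.05)[0] if src=='w' else plane(pic,q,.05))
    print(src,nm,round(r['conf'],2),np.round(r['box']),P.tolist(),P.mean(0).round(4))
E
python3 m.py w2
```

```text
t 5.75 tcp n,a [[0.0152 0.5063]] [ 0.49152161 -0.12239217  0.20294949] [-3.14014860e+00 -7.75173766e-04  1.29220431e+00]
w stray_roll 0.75 [255. 112. 256.  85.] [[0.1316, 0.3747], [0.1371, 0.6347], [0.0572, 0.6451], [0.0508, 0.3678]] [0.0942 0.5056]
w end_roll 0.42 [453. 103. 117. 162.] [[0.1794, 0.644], [0.1788, 0.7587], [0.0136, 0.7935], [0.0143, 0.6625]] [0.0965 0.7147]
t stray_roll 0.66 [271. 210.  37.  74.] [[0.1315, 0.3838], [0.1319, 0.6305], [0.0699, 0.6302], [0.0713, 0.3838]] [0.1011 0.5071]
t near_roll 0.87 [228. 200.  42.  76.] [[0.2947, 0.3788], [0.294, 0.6276], [0.2134, 0.6252], [0.2164, 0.377]] [0.2546 0.5022]
t end_roll 0.86 [199. 192.  48.  70.] [[0.3848, 0.3855], [0.3813, 0.6359], [0.299, 0.6316], [0.3049, 0.3819]] [0.3425 0.5087]
```

play_rows([
  {"linear": [2.2, 0, 2], "spin": 0},
  {"linear": [2.2, 0, 3], "spin": 0},
  {"linear": [2.2, 0, 2.5], "spin": 0},
  {"linear": [0, 0, 1.5], "spin": 0},
  {"linear": [0, 0, 1], "spin": 0},
  {"linear": [0, 0, 0.5], "spin": 0},
  {"linear": [0, 0, 0.2], "spin": 0},
  {"linear": [0, 0, 0.1], "spin": 0},
  {"linear": [0, 0, 0], "spin": 0},
  {"linear": [0, 0, 0], "spin": 0},
])

```text
time: 6.98
tool_pos: [0.5108, -0.0602, 0.0972]
ee_rot: [3.139, -0.0, 1.292]
wrist_force: [0.3, -0.6, -0.1]
width: 0.0597
```

play_rows([
  {"linear": [0.1, 0, 0.15], "spin": 0},
  {"linear": [0.3, 0, 0.05], "spin": 0},
  {"linear": [0.5, 0, 0], "spin": 0},
  {"linear": [0.6, 0, 0], "spin": 0},
  {"linear": [0.7, 0, 0], "spin": 0},
  {"linear": [0.8, 0, 0], "spin": 0},
  {"linear": [0.8, 0, 0.02], "spin": 0},
  {"linear": [0.8, 0, 0.03], "spin": 0},
  {"linear": [0.8, 0, -1.0], "spin": 0},
  {"linear": [0, 0, -2], "spin": 0},
  {"linear": [-2, 0, -3], "spin": 0},
  {"linear": [-3, 0, -3], "spin": 0},
])

```text
time: 7.98
tool_pos: [0.5111, -0.0537, 0.1836]
ee_rot: [-3.141, -0.001, 1.297]
wrist_force: [1.0, 0.0, 0.7]
width: 0.0599
```

play_rows([
  {"linear": [-3, 0, -2], "spin": 0},
  {"linear": [0, 0, 0], "spin": 0},
  {"linear": [0, 0, 0], "spin": 0},
  {"linear": [0, 0, 0], "spin": 0},
])

```text
time: 8.32
tool_pos: [0.5028, -0.0837, 0.2024]
ee_rot: [-3.141, -0.001, 1.292]
wrist_force: [0.2, -1.4, -0.6]
width: 0.0598
```

```bash
python3 m.py w3
```

```text
t 8.3167 tcp n,a [[0.0555 0.5067]] [ 0.5028325  -0.08367925  0.20239748] [-3.14113497e+00 -6.34501909e-04  1.29191111e+00]
w stray_roll 0.71 [255. 111. 257.  84.] [[0.1718, 0.3742], [0.1764, 0.6344], [0.0961, 0.6444], [0.0908, 0.3668]] [0.1338 0.505 ]
w near_roll 0.81 [248.  15. 264.  29.] [[0.213, 0.367], [0.2393, 0.3704], [0.2379, 0.6278], [0.2116, 0.6304]] [0.2254 0.4989]
w end_roll 0.39 [249.  16. 265.  32.] [[0.2393, 0.3704], [0.2379, 0.6278], [0.2107, 0.6305], [0.2121, 0.3669]] [0.225  0.4989]
t stray_roll 0.67 [260. 208.  35.  75.] [[0.1702, 0.379], [0.1783, 0.6302], [0.1226, 0.6314], [0.1161, 0.3804]] [0.1468 0.5052]
t near_roll 0.84 [226. 200.  43.  80.] [[0.2946, 0.3777], [0.2948, 0.6275], [0.2131, 0.6253], [0.2153, 0.3762]] [0.2544 0.5017]
t end_roll 0.91 [200. 192.  50.  73.] [[0.3851, 0.3835], [0.3865, 0.6351], [0.3018, 0.6323], [0.3029, 0.3814]] [0.3441 0.5081]
```

View pics/w3.png

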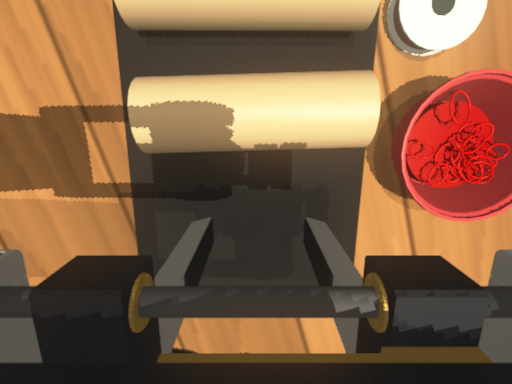

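The stray is 41 mm short of contact and about 1.2° turned, with its +a end ahead. Each stroke so far has given about 39 mm. The last one will be about 16 mm shorter at the fingertip, with a slight spin to straighten the roll.

play_rows([
  {"linear": [2.2, 0, 2], "spin": 0},
  {"linear": [2.2, 0, 3], "spin": 0},
  {"linear": [2.2, 0, 2.5], "spin": 0},
  {"linear": [0, 0, 1.5], "spin": 0},
  {"linear": [0, 0, 1], "spin": 0},
  {"linear": [0, 0, 0.5], "spin": 0},
  {"linear": [0, 0, 0.2], "spin": 0},
  {"linear": [0, 0, 0.1], "spin": 0},
  {"linear": [0, 0, 0], "spin": 0},
  {"linear": [0, 0, 0], "spin": 0},
], claw=9)

```text
time: 9.55
tool_pos: [0.5213, -0.0212, 0.0967]
ee_rot: [3.14, -0.0, 1.291]
wrist_force: [-2.3, 0.3, 5.2]
width: 0.0903
```

play_rows([
  {"linear": [0.1, 0, 0.15], "spin": 0},
  {"linear": [0.3, 0, 0.05], "spin": 0.4},
  {"linear": [0.5, 0, 0], "spin": 0.4},
  {"linear": [0.6, 0, 0], "spin": 0.4},
  {"linear": [0.7, 0, 0], "spin": 0.4},
  {"linear": [0.8, 0, 0.02], "spin": 0.4},
  {"linear": [0.8, 0, -1.0], "spin": 0.4},
  {"linear": [0, 0, -2], "spin": 0},
  {"linear": [-2, 0, -3], "spin": 0},
  {"linear": [-3, 0, -3], "spin": 0},
  {"linear": [-2, 0, -2], "spin": 0},
  {"linear": [0, 0, 0], "spin": 0},
])

```text
time: 10.55
tool_pos: [0.5128, -0.054, 0.2087]
ee_rot: [3.129, 0.001, 1.246]
wrist_force: [-0.6, 0.4, 1.7]
width: 0.0901
```

play_rows([
  {"linear": [0, 0, 0], "spin": 0},
  {"linear": [0, 0, 0], "spin": 0},
  {"linear": [0, 0, 0], "spin": 0},
])

```text
time: 10.8
tool_pos: [0.5099, -0.0494, 0.2002]
ee_rot: [-3.139, -0.0, 1.251]
wrist_force: [0.5, -0.2, -0.9]
width: 0.0903
```

```bash
python3 m.py w4
```

```text
t 10.8 tcp n,a [[0.0905 0.5042]] [ 0.50985526 -0.04935157  0.20020873] [-3.13854375e+00 -3.23305956e-06  1.25118444e+00]
w stray_roll 0.8 [256. 119. 256.  92.] [[0.1984, 0.3731], [0.204, 0.6332], [0.1255, 0.6437], [0.1182, 0.3664]] [0.1615 0.5041]
w near_roll 0.59 [242.  34. 277.  68.] [[0.2793, 0.3662], [0.2669, 0.6313], [0.2039, 0.6349], [0.2169, 0.3551]] [0.2418 0.4969]
t stray_roll 0.66 [249. 206.  36.  73.] [[0.1952, 0.382], [0.2076, 0.6236], [0.1746, 0.6248], [0.1632, 0.3834]] [0.1852 0.5035]
t near_roll 0.72 [227. 200.  44.  79.] [[0.2974, 0.3768], [0.2982, 0.6274], [0.2122, 0.6254], [0.2139, 0.3753]] [0.2554 0.5012]
t end_roll 0.93 [202. 192.  48.  73.] [[0.3854, 0.3868], [0.3847, 0.6365], [0.3003, 0.633], [0.3035, 0.384]] [0.3435 0.5101]
```

View pics/w4.png

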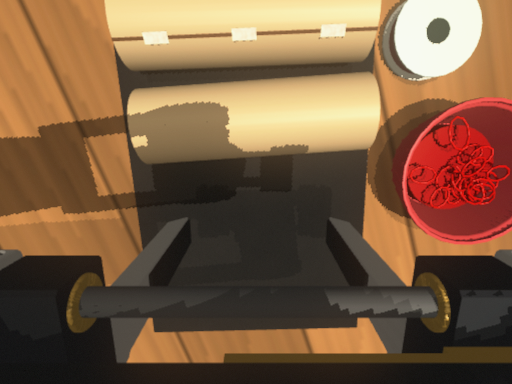

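The gap is now about 11 mm at the right end but about 20 mm at the left, because the stray is turned roughly 2° (near edge rows 70→62, stray edge rows 90→73). I'll give a slow, short roll with closed fingertips on top near the lagging left end.

play_rows([
  {"linear": [0, 0, 0], "spin": -2.8},
  {"linear": [2, -2, 0], "spin": 0},
  {"linear": [2, -2, 1], "spin": 0},
  {"linear": [2, -2, 3], "spin": 0},
  {"linear": [0.1, -2, 3], "spin": 0},
  {"linear": [0, 0, 2], "spin": 0},
  {"linear": [0, 0, 1], "spin": 0},
  {"linear": [0, 0, 0.5], "spin": 0},
  {"linear": [0, 0, 0.1], "spin": 0},
  {"linear": [0, 0, 0], "spin": 0},
  {"linear": [0, 0, 0], "spin": 0},
], claw=0)

```text
time: 12.12
tool_pos: [0.4509, 0.0297, 0.0973]
ee_rot: [3.139, -0.0, 1.299]
wrist_force: [1.2, 0.3, 0.3]
width: 0.0201
```

play_rows([
  {"linear": [0, 0, 0], "spin": 0},
  {"linear": [0, 0, 0], "spin": 0},
  {"linear": [0, 0, 0], "spin": 0},
  {"linear": [0, 0, 0], "spin": 0},
  {"linear": [0, 0, 0.1], "spin": 0},
  {"linear": [0, 0, 0.05], "spin": 0},
  {"linear": [0, 0, 0], "spin": 0},
])

```text
time: 12.7
tool_pos: [0.4505, 0.0301, 0.0968]
ee_rot: [3.139, -0.001, 1.299]
wrist_force: [-2.0, -0.7, 10.1]
width: 0.0006
```

play_rows([
  {"linear": [0.2, 0, 0.03], "spin": 0.2},
  {"linear": [0.3, 0, 0], "spin": 0.3},
  {"linear": [0.3, 0, 0], "spin": 0.3},
  {"linear": [0.3, 0, 0], "spin": 0.3},
  {"linear": [0.3, 0, 0], "spin": 0.3},
  {"linear": [0.3, 0, 0], "spin": 0.3},
  {"linear": [0.15, 0, 0], "spin": 0},
  {"linear": [0, 0, 0], "spin": 0},
  {"linear": [0, 0, -1], "spin": 0},
  {"linear": [0, 0, -3], "spin": 0},
  {"linear": [-2, 2, -4], "spin": 0},
  {"linear": [-2, 4, -3], "spin": 0},
])

```text
time: 13.7
tool_pos: [0.4903, 0.0033, 0.1944]
ee_rot: [3.14, -0.001, 1.273]
wrist_force: [1.3, 0.5, 0.5]
width: 0.0007
```

play_rows([
  {"linear": [0, 2.5, -2], "spin": 0},
  {"linear": [0, 0, 0], "spin": 0},
  {"linear": [0, 0, 0], "spin": 0},
  {"linear": [0, 0, 0], "spin": 0},
])

```text
time: 14.03
tool_pos: [0.5139, -0.0046, 0.2102]
ee_rot: [-3.139, 0.0, 1.27]
wrist_force: [0.4, -0.5, 0.0]
width: 0.0006
```

```bash
python3 m.py w5
```

```text
t 14.0333 tcp n,a [[0.1346 0.496 ]] [ 0.5139306 -0.0046128  0.2102492] [-3.13870369e+00  4.27470340e-04  1.26976824e+00]
w stray_roll 0.84 [263. 151. 238.  80.] [[0.2089, 0.3746], [0.2139, 0.6323], [0.1349, 0.6425], [0.1286, 0.3685]] [0.1716 0.5045]
w near_roll 0.76 [259.  67. 256.  87.] [[0.2977, 0.3697], [0.2946, 0.6301], [0.2131, 0.6383], [0.216, 0.3599]] [0.2554 0.4995]
w end_roll 0.61 [264.  11. 255.  22.] [[0.3235, 0.3819], [0.3165, 0.6325], [0.2959, 0.6342], [0.3031, 0.3792]] [0.3097 0.507 ]
t stray_roll 0.87 [248. 218.  20.  49.] [[0.1795, 0.3806], [0.1873, 0.4369], [0.1302, 0.4443], [0.1228, 0.388]] [0.155  0.4124]
t near_roll 0.57 [221. 203.  31.  73.] [[0.2935, 0.3767], [0.2968, 0.6222], [0.2169, 0.6211], [0.2159, 0.3762]] [0.2558 0.499 ]
t end_roll 0.9 [199. 191.  43.  71.] [[0.3839, 0.387], [0.3822, 0.6334], [0.3, 0.6297], [0.3041, 0.3839]] [0.3426 0.5085]
```

View pics/w5.png

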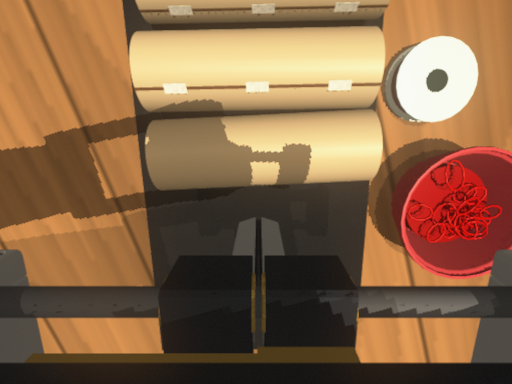

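The rolls now lie side by side: the gap is about 7 mm at the left and about 0–1 mm at the right, and near_roll hasn't moved. I'll back off for one clear check.

play_rows([
  {"linear": [-3, 0, -1], "spin": 0},
  {"linear": [-3, 0, -1], "spin": 0},
  {"linear": [-3, 0, 0], "spin": 0},
  {"linear": [-3, 0, 0], "spin": 0},
  {"linear": [-3, 0, 0], "spin": 0},
  {"linear": [-3, 0, 0], "spin": 0},
  {"linear": [-3, 0, 0], "spin": 0},
  {"linear": [-3, 0, 0], "spin": 0},
  {"linear": [-3, 0, 0], "spin": 0},
  {"linear": [0, 0, 0], "spin": 0},
  {"linear": [0, 0, 0], "spin": 0},
  {"linear": [0, 0, 0], "spin": 0},
])

```text
time: 15.43
tool_pos: [0.4349, -0.2622, 0.2316]
ee_rot: [-3.142, -0.001, 1.27]
wrist_force: [0.1, 0.0, 0.1]
width: 0.0009
```

```bash
python3 m.py w6 | grep ^t
python3 - <<'E'
from h import *
a=eyes.snapshot('top')['frame'][130:290,130:390]; b=eyes.snapshot('scene')['frame'][100:350,150:370]
cv2.imwrite('pics/fin.png',np.hstack([cv2.resize(a,(440,271)),cv2.resize(b,(360,271))])[:,:,::-1])
E
```

```text
t 15.4333 tcp n,a [[-0.1348  0.4896]] [ 0.43487151 -0.26221415  0.23155512] [-3.14152990e+00 -6.82360917e-04  1.26961612e+00]
t stray_roll 0.92 [251. 207.  46.  77.] [[0.2074, 0.3789], [0.2157, 0.6296], [0.133, 0.631], [0.1272, 0.3807]] [0.1708 0.505 ]
t near_roll 0.58 [226. 199.  43.  75.] [[0.2955, 0.3784], [0.295, 0.6266], [0.2126, 0.6242], [0.2155, 0.3766]] [0.2546 0.5014]
t end_roll 0.75 [201. 190.  48.  72.] [[0.3837, 0.3842], [0.3825, 0.6366], [0.2999, 0.6331], [0.3035, 0.3813]] [0.3424 0.5088]
```

View pics/fin.png

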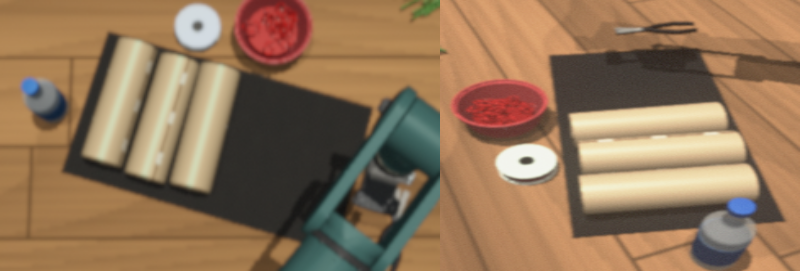

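Both views show the stray alongside near_roll, with ends about level and everything else in place. The row hasn't moved and the arm is clear, so I'm handing in.

```bash
python3 -c "
from bench import robot
print(robot.close_job())"
```

```text
the job is handed in; nothing more can be done
None
```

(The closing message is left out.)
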